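# Turn out the biscuit and draw the press plunger

## Task

Lift the finished biscuit out of the baking mould, lay it gently (no dropping) in the beige bowl and let go of it. Then take the black handle of the biscuit press and draw the plunger 50 mm out of its leaning barrel, straight along the bore without wrenching it sideways or pulling it right out, and finish while still holding it there so that the barrel can be filled. Leave everything else on the shelf where it stands.

Things in the scene. Friction and masses are not known exactly. Their poses are not given: they have to be found in the camera images.
- mould: Cast aluminium baking mould, fixed, 130 x 100 x 22 mm (its x, y, z); origin at the centre of its underside, z up. Its open cavity, 82 (x) x 36 (y) mm, is centred on it; the cavity floor is 8 mm above the origin, the walls are 14 mm high. A finger channel 44 mm wide (in x) runs right across the mould in y through its middle, cut down to the cavity floor, so a gripper can reach down on both long sides of the biscuit.
- biscuit: Hard golden-brown biscuit bar, 80 x 34 x 26 mm (its x, y, z), about 60 g, loose, lying in the mould's cavity with its axes along the mould's; origin at the centre of its underside. It stands 12 mm proud of the mould. Grip it across its 34 mm width (y).
- bowl: Round beige ceramic bowl, loose, about 0.5 kg, rim radius 78 mm, 50 mm high, 4 mm wall, flat inner floor about 5 mm thick; origin at the centre of its underside, z up.
- press: Fixed stand of the biscuit press: dark steel foot 130 x 110 x 12 mm with a post; origin at the centre of its underside, z up. The barrel leans 15 degrees towards the stand's -x side (roughly towards the robot).
- barrel: Fixed aluminium barrel of the press, a tube 38 mm outside (45 mm at its collars) with a smooth bore of 24 mm diameter, 85 mm deep. Origin at the centre of the bore's floor (8 mm in the stand's +x from the stand's origin, 35 mm above its underside); its z axis is the bore axis, pointing up and out of the mouth, leaning 15 degrees from vertical; its y axis is level.
- barrel_mouth (a point): Centre of the barrel's mouth, 85 mm up the bore axis from the barrel's origin.
- plunger: Loose steel plunger, about 180 g: a rod of 22 mm diameter standing on the bore's floor. Origin at the centre of its foot, z along the rod. On top a flat black handle, 46 (x) x 18 (y) x 45 mm, 110 to 155 mm from the foot; fully in, the handle clears the mouth by 25 mm. A dark band 35 to 38 mm from the foot comes just clear of the mouth at 50 mm drawn. Let go, it slides back in.
- plunger_head (a point): Centre of the plunger's flat black handle, 132.5 mm from its foot along the rod. Grip it here across the 18 mm thickness (the plunger's y), with the fingers pointing down along the rod.
- clip: Small blue plastic clip, 62 x 18 x 14 mm, loose bystander; origin at the centre of its underside.
- cutter: Steel ring cutter, 52 mm across, 30 mm high, loose bystander; origin at the centre of its underside.
- jar: Clear glass storage jar, 90 mm across, 130 mm high, loose bystander; origin at the centre of its underside.
- funnel: Steel funnel standing mouth down, 100 mm across, 90 mm high, loose bystander; origin at the centre of its underside.
- ramekin: Small white ceramic ramekin, 72 mm across, 40 mm high, loose bystander; origin at the centre of its underside.
Not all that is in view belongs to the job. What is shaped like the press but orange or pink is not meant.

How it is judged:
On the way, in this order (a step that is already met when the one before it is completed fails the run):
1. the biscuit is lifted clear of the mould in the fingers (z of biscuit in the frame of mould above 0.035 m and contact force between biscuit and the fingers above 0.3 N), for 0.1 s.
2. the biscuit lies in the bowl, let go, with the plunger still fully in (horizontal distance between biscuit and bowl below 0.05 m and z of biscuit in the frame of bowl between -0.005 and 0.05 m and contact force between biscuit and bowl above 0.1 N and contact force between biscuit and the fingers below 0.05 N and linear speed of biscuit below 0.03 m/s and z of plunger in the frame of barrel below 0.01 m), for 0.3 s.
3. the plunger is drawn 40 to 60 mm and held straight in the bore (z of plunger in the frame of barrel between 0.04 and 0.06 m and angle between the z axis of plunger and the z axis of barrel, either way round below 0.06 rad and x of plunger in the frame of barrel between -0.005 and 0.005 m and y of plunger in the frame of barrel between -0.005 and 0.005 m and contact force between plunger and the fingers above 1 N and linear speed of plunger below 0.03 m/s), for 0.5 s.
At the end, for the whole second after the job is handed in: The biscuit lies at rest in the bowl (centre within 50 mm of the bowl's centre, below the rim), untouched by the gripper; the plunger is held in the fingers (over 1 N), drawn 40 to 60 mm out of the bore, in the bore, within 0.06 rad of its axis and still (all of step 3 and horizontal distance between biscuit and bowl below 0.05 m and z of biscuit in the frame of bowl between -0.005 and 0.05 m and contact force between biscuit and bowl above 0.1 N and contact force between biscuit and the fingers below 0.05 N and linear speed of biscuit below 0.03 m/s); the arm keeps its last pose, push and grip.
It fails at once if the biscuit is dropped from more than about 40 mm (linear speed of biscuit above 0.9 m/s and contact force between biscuit and the fingers below 0.05 N).
It fails at once if the plunger is pulled right out of the barrel (z of plunger in the frame of barrel above 0.082 m).
It fails at once if the plunger is wrenched against the barrel (over 25 N) (contact force between plunger and barrel above 25 N).
It fails at once if the bowl is pushed more than 40 mm (distance of bowl from where it was at the start of the episode above 0.04 m).
It fails at once if a bystander is moved more than 30 mm (distance of any of clip, cutter, jar, funnel, ramekin from where it was at the start of the episode above 0.03 m).
It also fails if it takes over 64 s, if anything falls off the work surface, if the arm or the gripper's body presses on something with over 40 N, if the wrist force passes 120 N, or if a joint passes its speed limit or range.

## Robot

A 6-joint arm with a two-finger parallel gripper is mounted at the origin on the work surface. World frame = base frame: x ahead of the robot, y to its left, z up, the work surface at z = 0. Lengths are in m, angles in rad, forces in N, time in s.
With the tool pointing down it reaches from about 0.425 to 0.95 m from the base axis. Payload 3.5 kg.
Tool frame: the origin (TCP) lies on the centre line of the jaws, within the pads' length; the fingertips stand ahead of it and the grasp point (between the pads) lies 11 mm behind it (tips_ahead is the z of the fingertips in the tool frame, in m); z points along the fingers, y is the direction in which the jaws open and shut (so a half turn about z gives the same grasp; the last joint's range is limited). The gripper opens to 85 mm and grips with 20 to 120 N. Pads are 22 mm wide; open, the fingers measure 114 mm over their backs; the gripper's body (76 mm by 85 mm) begins 54 mm behind the grasp point. The pads swing forward as they close: fully open they stand 13 mm farther back than shut.
Start: joints at [1.152, 0.286, 1.577, -0, 1.279, -0.15], TCP at [0.179, 0.651, 0.239] pointing down, gripper open.
Joint ranges: [-2.77, 2.77], [-0.9, 2.22], [0.21, 2.48], [-1.53, 4.67], [0.24, 2.81], [-2.84, 2.84]. Speed limits (rad/s): [2.79, 2.79, 3.14, 3.14, 3.14, 3.14].

## Interface

Orientations are given as a unit quaternion [x, y, z, w].
In Python, from plant import * gives the robot as it stands. The module is installed in compiled form; this text tells all that it offers.
- The arm moves only by the tool move_arm, never from a script. Its arguments are lists of equal length, an entry for each row: "linear": the shift along the world's x, y, z in m, a list of three; "twist": the turn, a rotation vector about the world's x, y, z in degrees, a list of three. A call has 1 to 20 rows; each row shifts and turns the pose as measured when the row begins; what a row does not reach is not made up. A row lasts 1/12 s, in which the tool goes at most 41.7 mm and 7.16 degrees, less where a joint would pass 70% of its speed; a pose out of reach is approached as far as the arm can. A call is refused whole if a number of a shift passes 0.0417 or a number of a turn 7.16, either way. A call with a gripper value outside its range is refused whole. "grip" is the opening, from 0 (shut) to 1 (fully open), set as the call begins (left out, the last holds). The fingers move at their own pace and stop on an object; "force" is the grip in N (left out, the last holds). Time passes only in rows, so rows that do not move let the fingers close. It gives the time, the measured TCP pose, the force and the opening at its end, in the units of the state.
- get_state(): the state, without advancing time (a new reading comes with each control period).
- read_camera(name): name is "side" or "top"; returns a dict with "img" (384x512x3 uint8, blue, green, red), "depth" (384x512 float32, m along the optical axis (not along the pixel's ray), 0 where there is no reading), "fx", "fy", "cx", "cy" (pixels), "rvec" (rotation vector, rad) and "tvec" (3), from world to camera coordinates, as OpenCV has them. Camera axes: x right, y down, z forward; pixel columns grow to the right and rows downward; lengths in m; the calibration is good to about 2 mm. A picture is of the moment at which its call begins.
- sign_off(): hands the job in, once; it reports no verdict.
The state is a dict: "time": time; "qpos": joint angles; "dq": joint speeds; "joint_efforts": joint torques, N m; "eef_pos": TCP position; "tcp_rot": TCP orientation; "contact_force": force on the tool from outside, world axes, zero at the start; "wrist_torque": the same for the moment, N m; "opening": opening from 0.0 (shut) to 1.0 (fully open).
Only numpy, scipy, OpenCV 4.12 (cv2) and the standard library are available. Lean on these libraries where they do the work, as an engineer would, in place of code of your own. Each camera call takes 0.05 s, during which the arm holds its last target.

## Working session

There is one attempt and no reset: what is moved stays moved. The work goes in short steps, Python scripts to look and compute and a tool call to move; the robot and the scene stay as the last step left them, time stands still between calls to the robot, and variables do not carry over. Pictures are saved under pics/ and viewed, and the job is handed in when it is done.

Besides the shell and the picture viewer there is one more tool, called after ">>>" in YAML: its name, and indented under it one key for each argument. move_arm: Moves the arm, as the interface text tells. Its arguments: {"type":"object","properties":{"linear":{"type":"array","items":{"type":"array","items":{"type":"number"}}},"twist":{"type":"array","items":{"type":"array","items":{"type":"number"}}},"grip":{"type":"number"},"force":{"type":"number"}},"required":["linear","twist"]}

```bash
mkdir -p pics
cat > h.py <<'E'
from plant import *
import numpy as np, cv2, pickle
def cam(n):
    c=read_camera(n); R,_=cv2.Rodrigues(np.array(c['rvec'],float)); c['R']=R; c['t']=np.array(c['tvec'],float).ravel(); return c
def pts(c):
    v,u=np.mgrid[0:384,0:512]; d=c['depth']
    P=np.stack([(u-c['cx'])/c['fx']*d,(v-c['cy'])/c['fy']*d,d],-1)
    W=(P-c['t'])@c['R']; W[d==0]=np.nan; return W
def ray(c,u,v,z):
    r=c['R'].T@np.array([(u-c['cx'])/c['fx'],(v-c['cy'])/c['fy'],1]); o=-c['R'].T@c['t']
    return o+r*(z-o[2])/r[2]
def proj(c,p):
    q=c['R']@np.array(p)+c['t']; return c['fx']*q[0]/q[2]+c['cx'],c['fy']*q[1]/q[2]+c['cy']
E
python3 - <<'E'
from h import *
print(get_state())
for n in('side','top'):
    c=cam(n); pickle.dump(c,open(n+'0.pkl','wb')); cv2.imwrite(f'pics/{n}0.png',cv2.resize(c['img'],(800,600)))
    print(n,-c['R'].T@c['t'],c['R'][2],c['fx'])
E
```

```text
{'time': 0.0, 'qpos': array([ 1.15202347e+00,  2.87190261e-01,  1.57820165e+00,  1.21668896e-05,
        1.27860378e+00, -1.50013957e-01]), 'dq': array([ 0.00138874,  0.00043882, -0.00133101, -0.00028993, -0.00016921,
        0.00060691]), 'joint_efforts': array([-1.19623095e-03, -4.05978048e+01, -2.92626321e+01, -1.93404476e-04,
        5.75882150e-03,  8.58177572e-06]), 'eef_pos': array([0.17894697, 0.6501745 , 0.23791742]), 'tcp_rot': array([ 1.33977026e-01,  9.90983710e-01, -1.15162318e-03, -3.42706293e-04]), 'contact_force': array([-1.01557997, -0.38929087,  0.40289446]), 'wrist_torque': array([-0.0246373 ,  0.04139369, -0.04717949]), 'opening': 1.00343302039947}
side [ 0.42621169 -0.71825913  0.99159103] [ 0.08827416  0.65308394 -0.75212302] 480.9603234147572
top [0.30444696 0.07506865 1.20165567] [ 0.19143467 -0.01702217 -0.98135774] 452.2124167053237
```

View pics/side0.png

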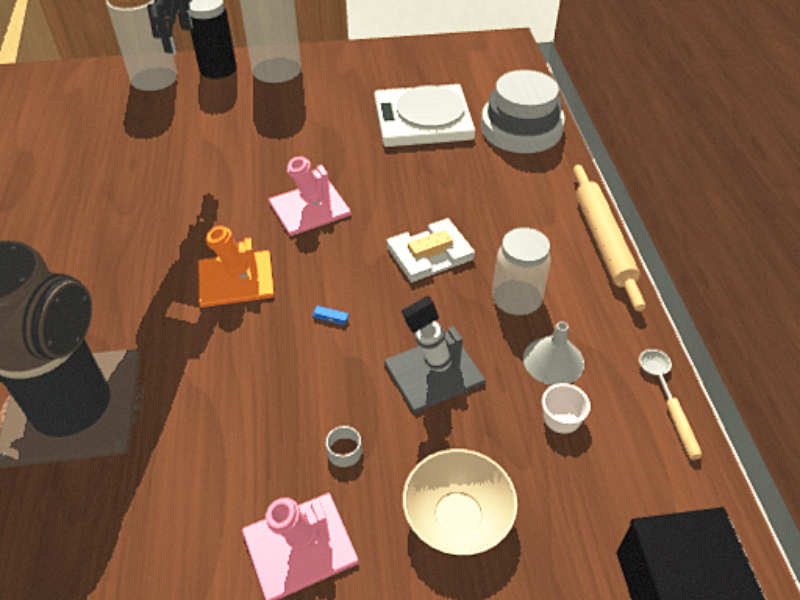

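View pics/top0.png

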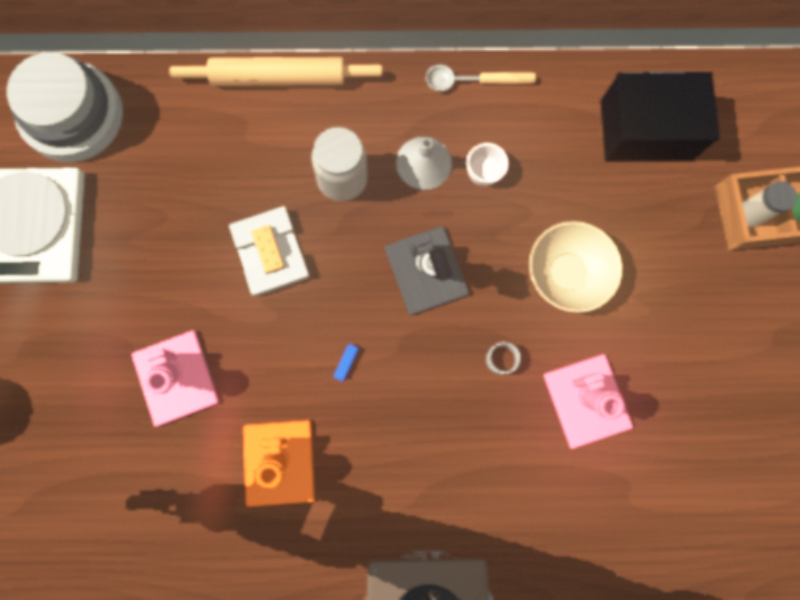

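The side view shows the biscuit in the mould at (430,243), the bowl at (460,503) and the dark press with its black handle at (420,315). The pink presses at (310,195) and (298,545) and the orange one at (235,265) are decoys. In the top view the biscuit is at (268,250), the bowl at (575,267) and the dark press at (428,270). Only the dark one has a steel body, a black handle and a plunger.

```bash
cat > meas.py <<'E'
from h import *
s=pickle.load(open('side0.pkl','rb'));t=pickle.load(open('top0.pkl','rb'))
def cl(mask):
    n,l,st,ce=cv2.connectedComponentsWithStats(mask.astype(np.uint8)); i=1+np.argmax(st[1:,4]); return l==i
for n,c in(('side',s),('top',t)):
    W=pts(c); c['W']=W; hsv=cv2.cvtColor(c['img'],cv2.COLOR_BGR2HSV)
    k=512/800.
    def roi(x0,x1,y0,y1):
        m=np.zeros((384,512),bool); m[int(y0*k):int(y1*k),int(x0*k):int(x1*k)]=1; return m
    R={'side':dict(b=(385,475,215,285),bowl=(395,525,445,560),press=(380,490,295,415)),'top':dict(b=(225,310,205,300),bowl=(520,630,215,320),press=(380,475,222,318))}[n]
    r=roi(*R['b']); yl=cl(r&(hsv[...,1]>80)&(hsv[...,0]>15)&(hsv[...,0]<35)&(hsv[...,2]>120)&(W[...,2]>.026))
    P=W[yl]; print(n,'biscuit n',yl.sum(),'zmed',np.nanmedian(P[:,2]),'zmax',np.nanmax(P[:,2]))
    # rays of top pixels onto z=.034
    ys,xs=np.nonzero(yl); Q=np.array([ray(c,x,y,.034)[:2] for x,y in zip(xs,ys)],np.float32)
    print('  rect',cv2.minAreaRect(Q))
    m=cl(r&(W[...,2]>.012)&(W[...,2]<.03)); 
    m=r&(W[...,2]>.012); ys,xs=np.nonzero(m);print('  mould rect',cv2.minAreaRect(W[m][:,:2].astype(np.float32)))
    # bowl
    r=roi(*R['bowl']); m=cl(r&(W[...,2]>.043)&(W[...,2]<.06)); 
    P=W[m]; A=np.c_[2*P[:,:2],np.ones(len(P))]; x=np.linalg.lstsq(A,(P[:,:2]**2).sum(1),rcond=None)[0]
    print('  bowl',x[:2],np.sqrt(x[2]+x[0]**2+x[1]**2), 'minenc',cv2.minEnclosingCircle(P[:,:2].astype(np.float32)))
    # press
    r=roi(*R['press']); P=W[r&(hsv[...,2]<120)&(W[...,2]>.007)&(W[...,2]<.018)]; print('  foot',cv2.minAreaRect(P[:,:2].astype(np.float32)))
    m=r&(hsv[...,2]<60)&(W[...,2]>.135); P=W[m]; print('  handle n',m.sum(),P.mean(0),P.min(0),P.max(0))
    im=c['img']; x0,x1,y0,y1=[int(a*k) for a in R['press']]; cv2.imwrite(f'pics/{n}_press.png',cv2.resize(im[y0:y1,x0:x1],None,fx=7,fy=7,interpolation=2))
E
python3 meas.py
```

```text
side biscuit n 212 zmed 0.03246944935505744 zmax 0.03789790440685784
  rect ((0.6085988879203796, 0.25274601578712463), (0.07943738996982574, 0.03880017250776291), 19.459312438964844)
  mould rect ((0.6099904179573059, 0.2586689591407776), (0.13408778607845306, 0.10421276092529297), 19.455303192138672)
  bowl [ 0.56705518 -0.26107833] 0.07423175895534677 minenc ((0.5670492053031921, -0.2592753767967224), 0.07838758081197739)
  foot ((0.5731104612350464, -0.016910076141357422), (0.12822218239307404, 0.10640258342027664), 18.350263595581055)
  handle n 282 [ 0.54491753 -0.02916918  0.16951598] [ 0.51923477 -0.0391844   0.13866891] [ 0.57018682 -0.01224105  0.1905611 ]
top biscuit n 339 zmed 0.033264922444149594 zmax 0.03952217760158674
  rect ((0.6057878136634827, 0.2585972845554352), (0.07922905683517456, 0.032730989158153534), 19.16277503967285)
  mould rect ((0.6078534126281738, 0.2601059079170227), (0.13224424421787262, 0.1002994030714035), 18.639068603515625)
  bowl [ 0.56486148 -0.25900162] 0.07392072053346238 minenc ((0.5653169751167297, -0.25932303071022034), 0.07803227007389069)
  foot ((0.5691111087799072, -0.015763625502586365), (0.1242675632238388, 0.10348644852638245), 18.393978118896484)meas.py:24: RuntimeWarning: Mean of empty slice.
  m=r&(hsv[...,2]<60)&(W[...,2]>.135); P=W[m]; print('  handle n',m.sum(),P.mean(0),P.min(0),P.max(0))
  ret = um.true_divide(
Traceback (most recent call last):
  File "meas.py", line 24, in <module>
    m=r&(hsv[...,2]<60)&(W[...,2]>.135); P=W[m]; print('  handle n',m.sum(),P.mean(0),P.min(0),P.max(0))
                                                                                      ~~~~~^^^
ValueError: zero-size array to reduction operation minimum which has no identity
```

```bash
cat > meas2.py <<'E'
from h import *
for n in('side','top'):
    c=pickle.load(open(n+'0.pkl','rb')); W=pts(c); k=.64
    R=dict(side=(395,450,290,345),top=(380,475,222,318))[n]
    hsv=cv2.cvtColor(c['img'],cv2.COLOR_BGR2HSV)
    x0,x1,y0,y1=[int(a*k) for a in R]
    m=np.zeros((384,512),bool); m[y0:y1,x0:x1]=1
    m&=(hsv[...,2]<45)&(W[...,2]>.12)
    P=W[m]; print(n,m.sum()); 
    if len(P)>10:
        print(np.median(P,0),np.percentile(P,2,0),np.percentile(P,98,0))
        T=P[P[:,2]>.172]; print(' top pts',len(T),T.mean(0),cv2.minAreaRect(T[:,:2].astype(np.float32)))
        cs=[v[0] for v in cv2.findContours(m.astype(np.uint8),0,1)[0][0]]
        print(cv2.minAreaRect(np.argwhere(m)[:,::-1].astype(np.float32)))
    print(np.nanmax(W[y0:y1,x0:x1,2]))
    x0,x1,y0,y1=[int(a*k) for a in dict(side=(380,490,290,415),top=(380,475,222,318))[n]]
    cv2.imwrite(f'pics/{n}_press2.png',cv2.resize(c['img'][y0:y1,x0:x1],None,fx=7,fy=7,interpolation=2))
E
python3 meas2.py
```

```text
side 205
[ 0.54741224 -0.03093442  0.16596452] [ 0.52441297 -0.03774514  0.1439422 ] [ 0.56782752 -0.02343688  0.18474219]
 top pts 70 [ 0.54586528 -0.03080887  0.17859207] ((0.5444638133049011, -0.03151712566614151), (0.04618328437209129, 0.010447995737195015), 6.608767032623291)
((269.5831298828125, 203.35658264160156), (12.789175987243652, 19.882766723632812), 68.74949645996094)
0.19119450768199442
top 0
0.1910575426932613
```

```bash
python3 -c "
import cv2,numpy as np
a=cv2.imread('pics/side_press2.png');b=cv2.imread('pics/top_press2.png')
h=540
a=cv2.resize(a,(390,h));b=cv2.resize(b,(400,int(b.shape[0]*400/b.shape[1])))
o=np.zeros((h,800,3),np.uint8);o[:,:390]=a;o[:b.shape[0],400:]=b;cv2.imwrite('pics/press_both.png',o)"
```

```text
(no output)
```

View pics/press_both.png

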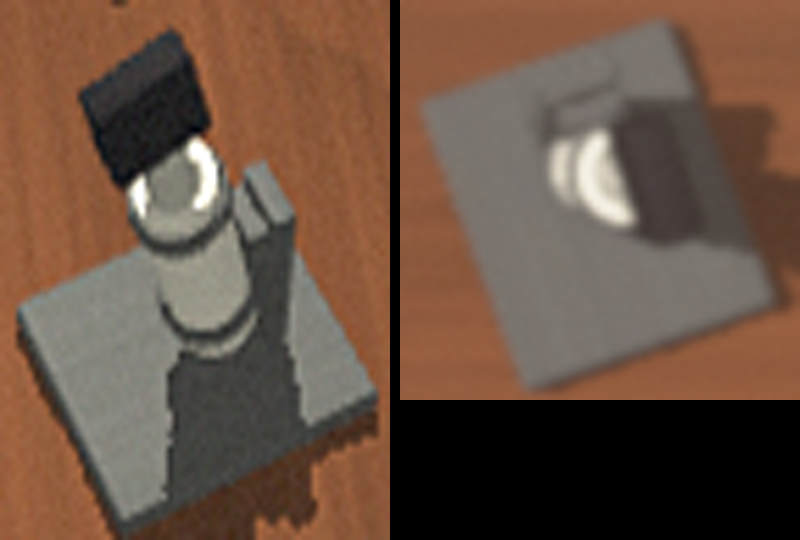

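The left crop (side view) shows the dark steel press with its black flat handle at about (145,105) over a bright collar at (185,190). The right crop (top view) shows the handle at (660,170), with its long side tilted about 20° like the foot. This is the press meant. I'll refine the handle axis in the top view.

```bash
cat > meas3.py <<'E'
from h import *
c=pickle.load(open('top0.pkl','rb')); W=pts(c); g=c['img'].max(2)
m=np.zeros((384,512),bool); m[142:204,243:305]=1
m&=(W[...,2]>.14)
P=W[m]; print(m.sum(), np.unique(g[m])[:40])
print('all>.14',cv2.minAreaRect(P[:,:2].astype(np.float32)))
for zt in(.165,.172,.178):
  T=P[P[:,2]>zt].astype(np.float32); print(zt,len(T),T.mean(0),cv2.minAreaRect(T[:,:2].copy()))
  v=np.linalg.svd(T[:,:2]-T[:,:2].mean(0))[2][0]; print(np.degrees(np.arctan2(v[1],v[0])))
A=np.c_[T[:,:2],np.ones(len(T))]; print('normal',np.linalg.lstsq(A,T[:,2],rcond=None)[0])
# prediction from the foot
for yaw in (18.4,19):
  y=np.radians(yaw);ex=np.array([np.cos(y),np.sin(y),0]); o=np.array([.571,-.0163,0])
  ax=np.array([0,0,np.cos(np.radians(15))])-np.sin(np.radians(15))*ex; b=o+.008*ex+[0,0,.035]
  for d in(85,132.5,155): print(d,b+ax*d/1000,proj(c,b+ax*d/1000))
E
python3 meas3.py
```

```text
207 [ 66  67  68  69  70  71  72  73  74  75  76  77  78  80  81  82  83  84
  85  86  87  90  93  95  97  98 100 110 111 112 116 121 126 136 147 148
 151 156 157 161]
all>.14 ((0.5440936088562012, -0.02069890685379505), (0.052841197699308395, 0.019210003316402435), 18.671167373657227)
0.165 177 [ 0.5404169  -0.02104742  0.18222596] ((0.5425863265991211, -0.02159091830253601), (0.049455344676971436, 0.018571490421891212), 18.929737091064453)
-158.98535
0.172 167 [ 0.53997356 -0.0215239   0.1830452 ] ((0.5410228371620178, -0.022118188440799713), (0.046114061027765274, 0.01848699152469635), 18.671165466308594)
-159.04356
0.178 144 [ 0.54135436 -0.02136563  0.18425767] ((0.5409748554229736, -0.02208583801984787), (0.04615003243088722, 0.018253235146403313), 17.8503475189209)
-160.86723
normal [0.22546826 0.05244284 0.06331993]
85 [ 0.5577161  -0.02071897  0.1171037 ] (np.float64(278.8387279274516), np.float64(168.24917857156584))
132.5 [ 0.54605071 -0.02459953  0.16298517] (np.float64(282.20753194664667), np.float64(168.59530268713678))
155 [ 0.54052499 -0.02643768  0.1847185 ] (np.float64(283.90949331759197), np.float64(168.77016886246133))
85 [ 0.5577631  -0.02085783  0.1171037 ] (np.float64(278.8944125443621), np.float64(168.22982212908207))
132.5 [ 0.54613899 -0.02486033  0.16298517] (np.float64(282.31667279349597), np.float64(168.5573340743625))
155 [ 0.54063283 -0.02675626  0.1847185 ] (np.float64(284.04561540943024), np.float64(168.72279471095965))
```

Run:
```python
import plant; print([n for n in dir(plant) if not n.startswith('__')]); print(getattr(plant,'tips_ahead',None))
from h import *
c=pickle.load(open('top0.pkl','rb')); k=.64
for n,u,v,z in(('jar',338,150,.13),('funnel',425,145,.09),('ramekin',487,162,.04),('cutter',504,357,.03),('clip',346,362,.014),('pinkR',588,400,.01),('spoon box',766,205,.03)): print(n,ray(c,u*k,v*k,z))
print(get_state().keys())
from scipy.spatial.transform import Rotation as R
r=R.from_quat(get_state()['tcp_rot']).as_matrix(); print(r)
```

```text
['Unreachable', 'get_state', 'read_camera', 'sign_off', 'tips_ahead']
0.008
jar [0.7429449  0.13175406 0.13      ]
funnel [ 0.76646185 -0.01141829  0.09      ]
ramekin [ 0.75459926 -0.12241737  0.04      ]
cutter [ 0.41589227 -0.13719426  0.03      ]
clip [0.41329938 0.12601156 0.014     ]
pinkR [ 0.34356942 -0.27822897  0.01      ]
spoon box [ 0.67346831 -0.60812278  0.03      ]
dict_keys(['time', 'qpos', 'dq', 'joint_efforts', 'eef_pos', 'tcp_rot', 'contact_force', 'wrist_torque', 'opening'])
[[-9.64089963e-01  2.65574421e-01 -8.77456117e-04]
 [ 2.65575696e-01  9.64087860e-01 -2.03688032e-03]
 [ 3.05001479e-04 -2.19676689e-03 -9.99997541e-01]]
```

>>> move_arm:
  linear:
    - [0.024, -0.022, 0]
    - [0.024, -0.022, 0]
    - [0.024, -0.022, 0]
    - [0.024, -0.022, 0]
    - [0.024, -0.022, 0]
    - [0.024, -0.022, 0]
    - [0.024, -0.022, 0]
    - [0.024, -0.022, 0]
    - [0.024, -0.022, 0]
    - [0.024, -0.022, 0]
    - [0.024, -0.022, 0]
    - [0.024, -0.022, -0.01]
    - [0.024, -0.022, -0.015]
    - [0.024, -0.022, -0.02]
    - [0.024, -0.022, -0.02]
    - [0.024, -0.022, -0.02]
    - [0.024, -0.022, -0.01]
    - [0.02, -0.018, 0]
  twist:
    - [0, 0, 1.9]
    - [0, 0, 1.9]
    - [0, 0, 1.9]
    - [0, 0, 1.9]
    - [0, 0, 1.9]
    - [0, 0, 1.9]
    - [0, 0, 1.9]
    - [0, 0, 1.9]
    - [0, 0, 1.9]
    - [0, 0, 1.9]
    - [0, 0, 1.9]
    - [0, 0, 1.9]
    - [0, 0, 1.9]
    - [0, 0, 1.9]
    - [0, 0, 1.9]
    - [0, 0, 1.9]
    - [0, 0, 1.9]
    - [0, 0, 1.9]
  grip: 0.85
  force: 40

```text
time: 1.6
eef_pos: [0.6138, 0.238, 0.1299]
tcp_rot: [-0.184, 0.983, -0.004, -0.004]
contact_force: [-0.1, 0.0, 0.3]
opening: 0.852
```

```bash
cat > st.py <<'E'
from h import *
from scipy.spatial.transform import Rotation as R
s=get_state(); r=R.from_quat(s['tcp_rot']).as_matrix()
print('t',round(s['time'],2),'p',s['eef_pos'].round(4),'yaw_y',np.degrees(np.arctan2(r[1,1],r[0,1])).round(2),'z',r[:,2].round(4),'F',s['contact_force'].round(1),'T',s['wrist_torque'].round(2),'op',round(s['opening'],3),'q',s['qpos'].round(2))
E
python3 st.py
```

```text
t 1.6 p [0.6138 0.238  0.1299] yaw_y 111.17 z [-0.007  -0.0093 -0.9999] F [-0.1  0.   0.3] T [ 0.06  0.04 -0.02] op 0.852 q [ 0.22  0.36  1.7  -0.01  1.1  -1.72]
```

>>> move_arm:
  linear:
    - [-0.006, 0.021, -0.02]
    - [0, 0, 0]
    - [0, 0, 0]
  twist:
    - [0.5, -0.4, -2.2]
    - [0, 0, 0]
    - [0, 0, 0]

```text
time: 1.85
eef_pos: [0.6121, 0.2522, 0.1062]
tcp_rot: [-0.16, 0.987, -0.001, -0.001]
contact_force: [0.8, 0.5, 1.2]
opening: 0.852
```

```bash
python3 st.py
python3 - <<'E'
from h import *
a=cam('side');b=cam('top')
p=get_state()['eef_pos']
for n,c in(('side',a),('top',b)): print(n,proj(c,p))
x=cv2.resize(a['img'][110:210,210:350],(400,286));y=cv2.resize(b['img'][100:220,100:240],(400,343))
o=np.zeros((343,800,3),np.uint8);o[:286,:400]=x;o[:,400:]=y;cv2.imwrite('pics/app1.png',o)
E
```

```text
t 1.85 p [0.6121 0.2522 0.1062] yaw_y 108.42 z [-0.0017 -0.0026 -1.    ] F [0.8 0.5 1.2] T [0.02 0.04 0.02] op 0.852 q [ 0.24  0.39  1.7  -0.    1.05 -1.65]
side (np.float64(276.70724919315074), np.float64(136.30385035727193))
top (np.float64(168.62170090485418), np.float64(150.13959223419116))
```

View pics/app1.png

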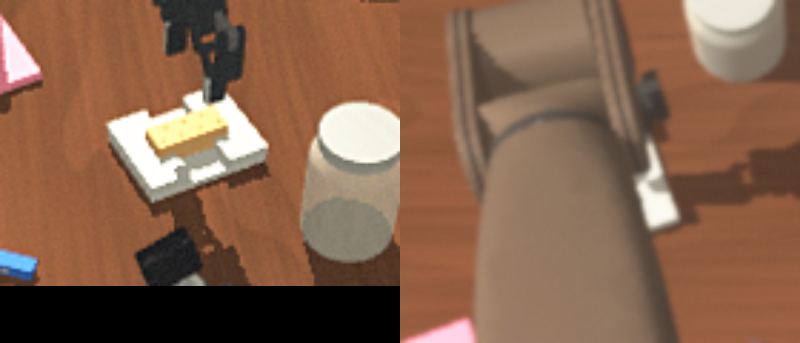

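The side crop (left) shows the open fingers at (215,50) above and beyond the biscuit at (187,130), with the mould's channel visible on both sides. The arm hides most of the top view. I'll centre and go down.

>>> move_arm:
  linear:
    - [-0.004, 0.007, -0.02]
    - [0, 0, -0.02]
    - [0, 0, -0.015]
    - [0, 0, 0]
    - [0, 0, 0]
  twist:
    - [0.1, -0.1, 0.6]
    - [0, 0, 0]
    - [0, 0, 0]
    - [0, 0, 0]
    - [0, 0, 0]

```text
time: 2.37
eef_pos: [0.6081, 0.2624, 0.0551]
tcp_rot: [-0.168, 0.986, 0.0, 0.004]
contact_force: [-0.4, -0.1, 0.1]
opening: 0.848
```

```bash
python3 st.py
python3 - <<'E'
from h import *
a=cam('side')
x=cv2.resize(a['img'][110:210,210:350],(800,572),interpolation=2);cv2.imwrite('pics/app2.png',x)
E
```

```text
t 2.37 p [0.6081 0.2624 0.0551] yaw_y 109.36 z [ 0.0073  0.0013 -1.    ] F [-0.4 -0.1  0.1] T [ 0.01 -0.02  0.02] op 0.848 q [ 0.25  0.45  1.72 -0.    0.96 -1.65]
```

View pics/app2.png

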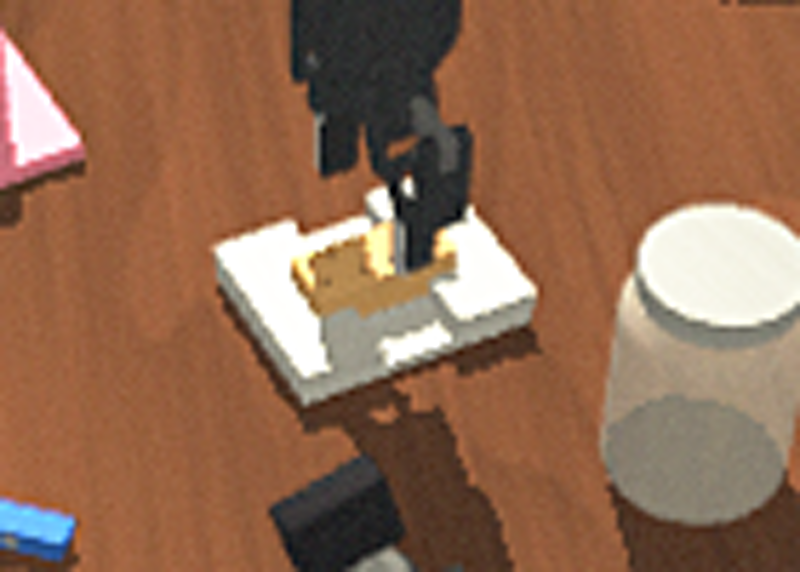

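Run:
```python
from h import *
c=pickle.load(open('side0.pkl','rb'))
p=np.array([.6081,.2624,0]);y=np.array([-.332,.943,0])
f=lambda q:[round((proj(c,q)[0]-210)*800/140),round((proj(c,q)[1]-110)*5.72)]
for d in(-.036,.036):
  for z in(.047,.058): print(d,z,f(p+y*d+[0,0,z]))
q=np.array([.608,.259,0]);x=np.array([.943,.332,0])
for s in(-1,0,1): print('biscuit near edge',f(q-y*.017+x*.04*s+[0,0,.034]), 'channel edges at wall', f(q-y*.05+x*.022*s+[0,0,.008]))
```

```text
-0.036 0.047 [404, 272]
-0.036 0.058 [405, 256]
0.036 0.047 [335, 183]
0.036 0.058 [336, 167]
biscuit near edge [314, 298] channel edges at wall [377, 365]
biscuit near edge [386, 272] channel edges at wall [416, 351]
biscuit near edge [456, 246] channel edges at wall [454, 337]
```

>>> move_arm:
  linear:
    - [0, -0.003, -0.012]
    - [0, 0, -0.01]
    - [0, 0, -0.007]
    - [0, 0, -0.002]
    - [0, 0, 0]
    - [0, 0, 0]
  twist:
    - [0, 0.4, 0]
    - [0, 0, 0]
    - [0, 0, 0]
    - [0, 0, 0]
    - [0, 0, 0]
    - [0, 0, 0]

```text
time: 2.92
eef_pos: [0.61, 0.2593, 0.0243]
tcp_rot: [-0.168, 0.986, 0.001, 0.002]
contact_force: [0.2, -0.4, 0.2]
opening: 0.854
```

```bash
python3 st.py
```

```text
t 2.92 p [0.61   0.2593 0.0243] yaw_y 109.36 z [ 0.0043  0.0024 -1.    ] F [ 0.2 -0.4  0.2] T [0.03 0.03 0.01] op 0.854 q [ 0.25  0.5   1.73  0.    0.91 -1.66]
```

Positioned with no contact force. Closing on the biscuit.

>>> move_arm:
  linear:
    - [-0.001, 0, -0.002]
    - [0, 0, 0]
    - [0, 0, 0]
    - [0, 0, 0]
    - [0, 0, 0]
    - [0, 0, 0]
  twist:
    - [0, 0.2, 0]
    - [0, 0, 0]
    - [0, 0, 0]
    - [0, 0, 0]
    - [0, 0, 0]
    - [0, 0, 0]
  grip: 0.2
  force: 30

```text
time: 3.42
eef_pos: [0.6098, 0.2598, 0.0236]
tcp_rot: [-0.168, 0.986, 0.001, 0.002]
contact_force: [-0.4, 0.2, 0.4]
opening: 0.392
```

```bash
python3 st.py
```

```text
t 3.42 p [0.6098 0.2598 0.0236] yaw_y 109.35 z [ 0.0027  0.0032 -1.    ] F [-0.4  0.2  0.4] T [-0.01  0.02  0.04] op 0.392 q [ 0.25  0.5   1.72  0.    0.91 -1.66]
```

>>> move_arm:
  linear:
    - [0, 0, 0.01]
    - [0, 0, 0.015]
    - [0, 0, 0.02]
    - [0, 0, 0.02]
    - [0, 0, 0.02]
    - [0, 0, 0.025]
    - [0, 0, 0.025]
    - [0, 0, 0.025]
    - [0, 0, 0.02]
    - [0, 0, 0.02]
    - [0, 0, 0.01]
    - [0, 0, 0]
    - [0, 0, 0]
  twist:
    - [0, 0, 0]
    - [0, 0, 0]
    - [0, 0, 0]
    - [0, 0, 0]
    - [0, 0, 0]
    - [0, 0, 0]
    - [0, 0, 0]
    - [0, 0, 0]
    - [0, 0, 0]
    - [0, 0, 0]
    - [0, 0, 0]
    - [0, 0, 0]
    - [0, 0, 0]

```text
time: 4.5
eef_pos: [0.6068, 0.2587, 0.2598]
tcp_rot: [-0.169, 0.986, 0.001, 0.006]
contact_force: [-0.7, 0.1, -1.3]
opening: 0.392
```

```bash
python3 st.py
python3 - <<'E'
from h import *
a=cam('side')
x=cv2.resize(a['img'][20:220,180:400],(660,600),interpolation=2);cv2.imwrite('pics/lift.png',x)
E
```

```text
t 4.5 p [0.6068 0.2587 0.2598] yaw_y 109.4 z [ 0.0116  0.0043 -0.9999] F [-0.7  0.1 -1.3] T [-0.07  0.02 -0.03] op 0.392 q [ 0.25  0.23  1.6   0.    1.29 -1.66]
```

View pics/lift.png

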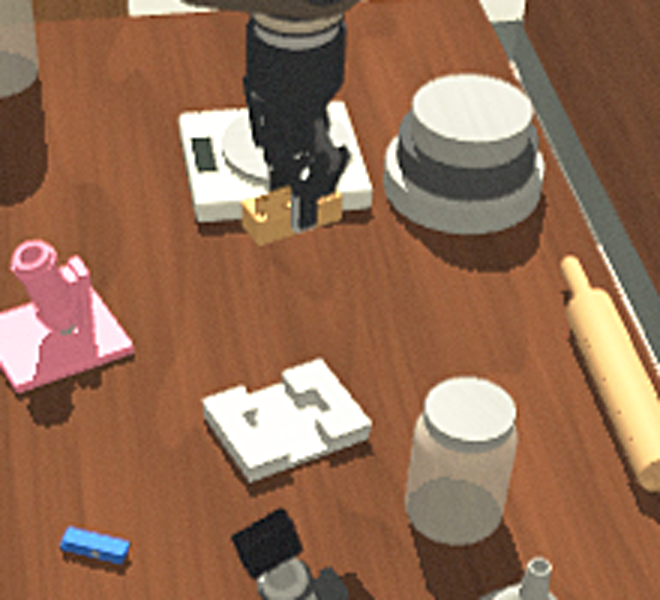

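The side crop shows the biscuit held level at (290,215) and the mould empty at (287,415). I'll carry it to the bowl.

>>> move_arm:
  linear:
    - [-0.002, -0.015, 0]
    - [-0.003, -0.03, 0]
    - [-0.003, -0.034, 0]
    - [-0.003, -0.034, 0]
    - [-0.003, -0.034, 0]
    - [-0.003, -0.034, 0]
    - [-0.003, -0.034, 0]
    - [-0.003, -0.034, 0]
    - [-0.003, -0.034, 0]
    - [-0.003, -0.034, 0]
    - [-0.003, -0.034, 0]
    - [-0.003, -0.034, 0]
    - [-0.003, -0.034, 0]
    - [-0.002, -0.034, 0]
    - [0, -0.03, 0]
    - [0, -0.015, 0]
    - [0, 0, 0]
    - [0, 0, 0]
  twist:
    - [-0.3, 0.7, 0]
    - [0, 0, 0]
    - [0, 0, 0]
    - [0, 0, 0]
    - [0, 0, 0]
    - [0, 0, 0]
    - [0, 0, 0]
    - [0, 0, 0]
    - [0, 0, 0]
    - [0, 0, 0]
    - [0, 0, 0]
    - [0, 0, 0]
    - [0, 0, 0]
    - [0, 0, 0]
    - [0, 0, 0]
    - [0, 0, 0]
    - [0, 0, 0]
    - [0, 0, 0]

```text
time: 6.05
eef_pos: [0.5351, -0.2715, 0.2209]
tcp_rot: [-0.168, 0.985, 0.012, -0.036]
contact_force: [0.9, -0.3, -0.4]
opening: 0.391
```

```bash
python3 st.py
```

```text
t 6.05 p [ 0.5351 -0.2715  0.2209] yaw_y 109.23 z [-0.0747  0.0119 -0.9971] F [ 0.9 -0.3 -0.4] T [-0.01 -0.06 -0.  ] op 0.391 q [-0.62  0.18  1.74 -0.04  1.29 -2.52]
```

>>> move_arm:
  linear:
    - [0.015, 0.006, 0]
    - [0.015, 0.005, -0.02]
    - [0, 0, -0.02]
    - [0, 0, -0.02]
    - [0, 0, -0.02]
    - [0, 0, -0.02]
    - [0, 0, 0]
    - [0, 0, 0]
  twist:
    - [-0.4, -2.2, 0]
    - [-0.3, -2.1, 0]
    - [0, 0, 0]
    - [0, 0, 0]
    - [0, 0, 0]
    - [0, 0, 0]
    - [0, 0, 0]
    - [0, 0, 0]

```text
time: 6.72
eef_pos: [0.5607, -0.2508, 0.1108]
tcp_rot: [-0.171, 0.985, 0.005, -0.004]
contact_force: [-0.4, -0.7, 0.9]
opening: 0.389
```

```bash
python3 st.py
```

```text
t 6.72 p [ 0.5607 -0.2508  0.1108] yaw_y 109.65 z [-0.0094  0.009  -0.9999] F [-0.4 -0.7  0.9] T [-0.04 -0.02 -0.01] op 0.389 q [-0.59  0.29  1.82  0.    1.04 -2.5 ]
```

>>> move_arm:
  linear:
    - [0.005, -0.009, -0.02]
    - [0, 0, -0.02]
    - [0, 0, -0.01]
    - [0, 0, 0]
    - [0, 0, 0]
  twist:
    - [-0.5, -0.5, -0.3]
    - [0, 0, 0]
    - [0, 0, 0]
    - [0, 0, 0]
    - [0, 0, 0]

```text
time: 7.13
eef_pos: [0.5679, -0.2584, 0.0646]
tcp_rot: [-0.17, 0.985, -0.001, 0.002]
contact_force: [0.6, 0.2, 0.2]
opening: 0.394
```

```bash
python3 st.py
python3 - <<'E'
from h import *
a=cam('side')
x=cv2.resize(a['img'][250:370,220:360],(700,600),interpolation=2);cv2.imwrite('pics/bowl.png',x)
E
```

```text
t 7.13 p [ 0.5679 -0.2584  0.0646] yaw_y 109.57 z [ 0.0036 -0.0024 -1.    ] F [0.6 0.2 0.2] T [-0.05  0.01  0.03] op 0.394 q [-0.59  0.37  1.82  0.    0.95 -2.5 ]
```

View pics/bowl.png

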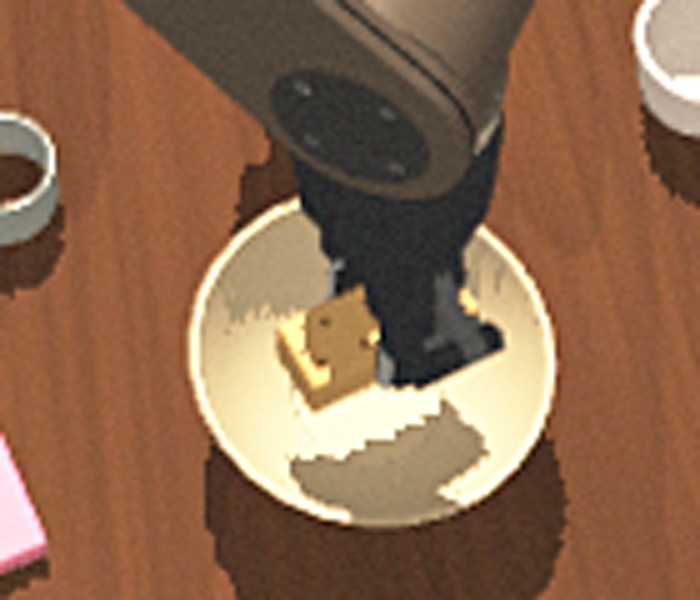

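The biscuit at (345,350) is inside the rim, centred over the bowl. I'll lower it slowly.

>>> move_arm:
  linear:
    - [0, -0.001, -0.01]
    - [0, 0, -0.008]
    - [0, 0, -0.006]
    - [0, 0, -0.003]
    - [0, 0, 0]
    - [0, 0, 0]
  twist:
    - [0, 0, 0]
    - [0, 0, 0]
    - [0, 0, 0]
    - [0, 0, 0]
    - [0, 0, 0]
    - [0, 0, 0]

```text
time: 7.68
eef_pos: [0.5702, -0.2607, 0.0397]
tcp_rot: [-0.17, 0.985, -0.004, 0.004]
contact_force: [0.6, 0.5, -0.3]
opening: 0.392
```

```bash
python3 st.py
```

```text
t 7.68 p [ 0.5702 -0.2607  0.0397] yaw_y 109.6 z [ 0.0098 -0.0065 -0.9999] F [ 0.6  0.5 -0.3] T [ 0.03 -0.    0.01] op 0.392 q [-0.59  0.41  1.82  0.    0.9  -2.5 ]
```

>>> move_arm:
  linear:
    - [-0.003, 0, -0.004]
    - [0, 0, -0.004]
    - [0, 0, -0.003]
    - [0, 0, -0.002]
    - [0, 0, 0]
  twist:
    - [0.4, 0.6, 0]
    - [0, 0, 0]
    - [0, 0, 0]
    - [0, 0, 0]
    - [0, 0, 0]

```text
time: 8.1
eef_pos: [0.5678, -0.2613, 0.0271]
tcp_rot: [-0.17, 0.985, 0.0, -0.0]
contact_force: [-1.5, 1.7, 3.2]
opening: 0.386
```

```bash
python3 st.py
```

```text
t 8.1 p [ 0.5678 -0.2613  0.0271] yaw_y 109.59 z [-1.e-04  4.e-04 -1.e+00] F [-1.5  1.7  3.2] T [0.17 0.04 0.07] op 0.386 q [-0.59  0.43  1.82  0.    0.89 -2.51]
```

Contact at about 3 N upward. One more millimetre, then I'll let go by opening a little.

>>> move_arm:
  linear:
    - [0, 0, -0.002]
    - [0, 0, 0]
  twist:
    - [0, 0, 0]
    - [0, 0, 0]

```text
time: 8.27
eef_pos: [0.568, -0.2615, 0.0274]
tcp_rot: [-0.17, 0.985, 0.001, -0.001]
contact_force: [-0.0, 0.1, 0.5]
opening: 0.392
```

```bash
python3 st.py
```

```text
t 8.27 p [ 0.568  -0.2615  0.0274] yaw_y 109.63 z [-1.5e-03  9.0e-04 -1.0e+00] F [-0.   0.1  0.5] T [ 0.03  0.08 -0.02] op 0.392 q [-0.59  0.43  1.82 -0.    0.9  -2.51]
```

>>> move_arm:
  linear:
    - [0, 0, -0.004]
    - [0, 0, -0.002]
    - [0, 0, 0]
  twist:
    - [0, 0, 0]
    - [0, 0, 0]
    - [0, 0, 0]

```text
time: 8.52
eef_pos: [0.5686, -0.2621, 0.0275]
tcp_rot: [-0.171, 0.985, 0.001, -0.002]
contact_force: [-0.7, -0.0, -0.5]
opening: 0.39
```

```bash
python3 st.py
```

```text
t 8.52 p [ 0.5686 -0.2621  0.0275] yaw_y 109.73 z [-0.0038  0.0011 -1.    ] F [-0.7 -0.  -0.5] T [-0.    0.05 -0.05] op 0.39 q [-0.59  0.43  1.82 -0.    0.9  -2.51]
```

Run:
```python
from h import *
a=cam('side')
x=cv2.resize(a['img'][250:370,220:360],(700,600),interpolation=2);cv2.imwrite('pics/bowl2.png',x)
```

```text
(no output)
```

View pics/bowl2.png

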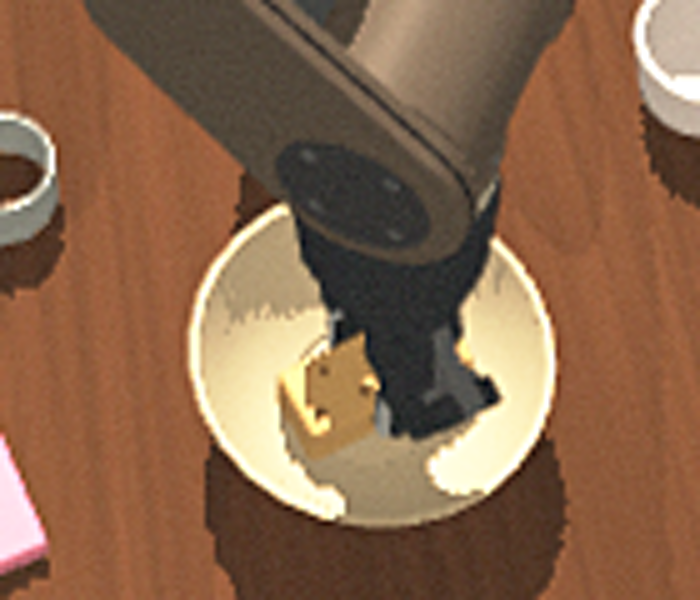

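>>> move_arm:
  linear:
    - [0, 0, -0.003]
  twist:
    - [0, 0, 0]

```text
time: 8.65
eef_pos: [0.5691, -0.2625, 0.0265]
tcp_rot: [-0.171, 0.985, 0.0, -0.002]
contact_force: [-10.2, 5.5, 21.9]
opening: 0.391
```

Pushing down 3 mm gives 22 N, so the biscuit is resting on the bowl. In the picture it sits at (330,390), well inside the rim. Relaxing, then letting go.

>>> move_arm:
  linear:
    - [0, 0, 0.001]
  twist:
    - [0, 0, 0]

```text
time: 8.73
eef_pos: [0.5693, -0.2626, 0.0279]
tcp_rot: [-0.171, 0.985, 0.0, -0.001]
contact_force: [-0.4, -0.2, -0.3]
opening: 0.393
```

>>> move_arm:
  linear:
    - [0, 0, 0]
    - [0, 0, 0]
    - [0, 0, 0]
    - [0, 0, 0]
  twist:
    - [0, 0, 0]
    - [0, 0, 0]
    - [0, 0, 0]
    - [0, 0, 0]
  grip: 0.58

```text
time: 9.07
eef_pos: [0.5696, -0.2628, 0.0265]
tcp_rot: [-0.171, 0.985, -0.0, -0.001]
contact_force: [0.4, 0.5, -0.6]
opening: 0.583
```

```bash
python3 st.py
```

```text
t 9.07 p [ 0.5696 -0.2628  0.0265] yaw_y 109.72 z [-1.4e-03 -7.0e-04 -1.0e+00] F [ 0.4  0.5 -0.6] T [-0.    0.04 -0.05] op 0.583 q [-0.59  0.43  1.81 -0.    0.89 -2.51]
```

Rise slowly, then straight up.

>>> move_arm:
  linear:
    - [0, 0, 0.006]
    - [0, 0, 0.01]
    - [0, 0, 0.015]
    - [0, 0, 0.02]
    - [0, 0, 0.025]
    - [0, 0, 0.03]
    - [0, 0, 0.03]
    - [0, 0, 0.03]
    - [0, 0, 0.025]
    - [0, 0, 0.02]
    - [0, 0, 0]
  twist:
    - [0, 0, 0]
    - [0, 0, 0]
    - [0, 0, 0]
    - [0, 0, 0]
    - [0, 0, 0]
    - [0, 0, 0]
    - [0, 0, 0]
    - [0, 0, 0]
    - [0, 0, 0]
    - [0, 0, 0]
    - [0, 0, 0]

```text
time: 9.98
eef_pos: [0.5654, -0.2599, 0.2507]
tcp_rot: [-0.171, 0.985, 0.001, -0.002]
contact_force: [0.1, 0.0, 0.7]
opening: 0.579
```

```bash
python3 st.py
python3 - <<'E'
from h import *
a=cam('side');b=cam('top')
x=cv2.resize(a['img'][230:370,220:360],(400,400));y=cv2.resize(b['img'][120:220,310:430],(400,333))
o=np.zeros((400,800,3),np.uint8);o[:,:400]=x;o[:333,400:]=y;cv2.imwrite('pics/bowl3.png',o)
W=pts(a); hs=cv2.cvtColor(a['img'],cv2.COLOR_BGR2HSV); 
P=W[275:365,250:340].reshape(-1,3); 
m=(W[...,2]>.043)&(W[...,2]<.06); m[:280]=0;m[:,:250]=0;m[:,340:]=0
print(cv2.minEnclosingCircle(W[m][:,:2].astype(np.float32)))
E
```

```text
t 9.98 p [ 0.5654 -0.2599  0.2507] yaw_y 109.71 z [-0.004   0.0012 -1.    ] F [0.1 0.  0.7] T [-0.04 -0.01  0.  ] op 0.579 q [-0.59  0.17  1.7  -0.    1.28 -2.51]
((0.5664742588996887, -0.2593565583229065), 0.07880804687738419)
```

View pics/bowl3.png

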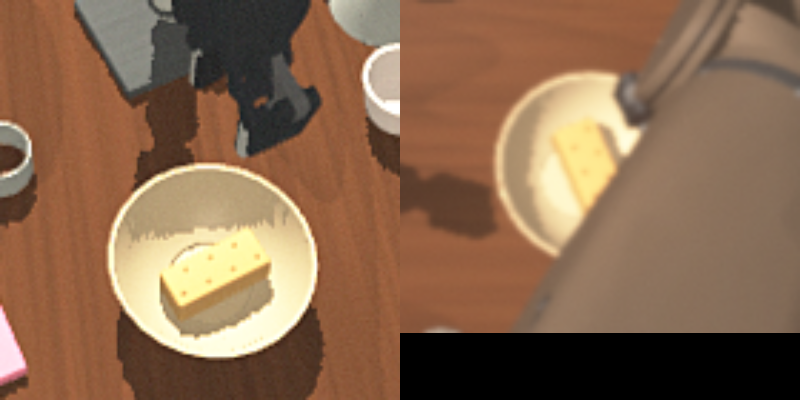

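The biscuit lies in the bowl at (215,272) in the left crop, clear of the gripper. The bowl centre still measures (0.566,-0.259), so it hasn't moved. Next I'll go over to the press and tilt the tool along the bore.

>>> move_arm:
  linear:
    - [-0.003, 0.015, 0.002]
    - [-0.003, 0.022, 0.002]
    - [-0.003, 0.022, 0.002]
    - [-0.003, 0.022, 0.002]
    - [-0.003, 0.022, 0.002]
    - [-0.003, 0.022, 0.002]
    - [-0.003, 0.022, 0.002]
    - [-0.003, 0.022, 0.002]
    - [-0.003, 0.022, 0.002]
    - [-0.003, 0.018, 0.002]
    - [-0.002, 0.01, 0]
    - [0, 0, 0]
    - [0, 0, 0]
  twist:
    - [0.5, -1.4, -0.1]
    - [0.5, -1.4, -0.1]
    - [0.5, -1.4, -0.1]
    - [0.5, -1.4, -0.1]
    - [0.5, -1.4, -0.1]
    - [0.5, -1.4, -0.1]
    - [0.5, -1.4, -0.1]
    - [0.5, -1.4, -0.1]
    - [0.5, -1.4, -0.1]
    - [0.3, -1.4, -0.1]
    - [0, 0, 0]
    - [0, 0, 0]
    - [0, 0, 0]
  grip: 0.6

```text
time: 11.17
eef_pos: [0.5154, -0.0261, 0.2336]
tcp_rot: [-0.159, 0.981, 0.04, 0.107]
contact_force: [0.6, 0.3, -0.1]
opening: 0.596
```

```bash
cat > tgt.py <<'E'
from h import *
from scipy.spatial.transform import Rotation as R
import sys
yaw=np.radians(18.5);le=np.radians(15)
ex=np.array([np.cos(yaw),np.sin(yaw),0]);ey=np.array([-ex[1],ex[0],0]);u=np.cos(le)*np.array([0,0,1])-np.sin(le)*ex
D=np.stack([np.cross(ey,-u),ey,-u],1)   # desired tool axes
head=np.array([.547,-.0222,.163])
def rep(back,head=head):
    s=get_state(); C=R.from_quat(s['tcp_rot']).as_matrix()
    tw=np.degrees(R.from_matrix(D@C.T).as_rotvec()); g=head-.011*u+back*u
    F=s['contact_force']
    print('t',round(s['time'],2),'p',s['eef_pos'].round(4),'need lin',(g-s['eef_pos']).round(4),'twist',tw.round(2),'F',F.round(1),'F ex,ey,u',(F@ex).round(1),(F@ey).round(1),(F@u).round(1),'T',s['wrist_torque'].round(2),'op',round(s['opening'],3),'q',s['qpos'].round(2))
    print('  along u from grasp',((s['eef_pos']-head)@u+.011).round(4),'lat ex',((s['eef_pos']-head+.011*u)@(np.cross(ey,u))).round(4),'ey',((s['eef_pos']-head)@ey).round(4))
if __name__=='__main__': rep(float(sys.argv[1]))
E
python3 tgt.py 0.07
```

```text
t 11.17 p [ 0.5154 -0.0261  0.2336] need lin [ 0.0172 -0.001  -0.0136] twist [-1.7  -2.87 -0.26] F [ 0.6  0.3 -0.1] F ex,ey,u 0.7 0.1 -0.3 T [-0.04  0.09 -0.03] op 0.596 q [-0.33 -0.17  2.07  0.19  1.09 -2.3 ]
  along u from grasp 0.0872 lat ex -0.0119 ey 0.0064
```

>>> move_arm:
  linear:
    - [0.009, 0, -0.006]
    - [0.008, -0.001, -0.005]
    - [0, 0, 0]
    - [0, 0, 0]
  twist:
    - [-0.8, -1.4, -0.2]
    - [-0.8, -1.4, -0.1]
    - [0, 0, 0]
    - [0, 0, 0]

```text
time: 11.5
eef_pos: [0.533, -0.03, 0.2194]
tcp_rot: [-0.158, 0.979, 0.021, 0.126]
contact_force: [-0.1, 0.2, 0.7]
opening: 0.601
```

```bash
python3 tgt.py 0.07
python3 - <<'E'
from h import *
a=cam('side');b=cam('top')
for n,c in(('side',a),('top',b)): print(proj(c,get_state()['eef_pos']))
x=cv2.resize(a['img'][150:270,220:340],(800,800))[:600];cv2.imwrite('pics/pr1.png',x)
E
```

```text
t 11.5 p [ 0.533  -0.03    0.2194] need lin [-0.0005  0.0029  0.0006] twist [-0.02 -0.31  0.18] F [-0.1  0.2  0.7] F ex,ey,u -0.1 0.2 0.7 T [-0.04  0.07  0.01] op 0.601 q [-0.32 -0.13  2.08  0.18  1.   -2.29]
  along u from grasp 0.0695 lat ex -0.0006 ey -0.0029
(np.float64(263.62088919447376), np.float64(187.25490048374905))
(np.float64(287.019856288054), np.float64(168.48961067263167))
```

View pics/pr1.png

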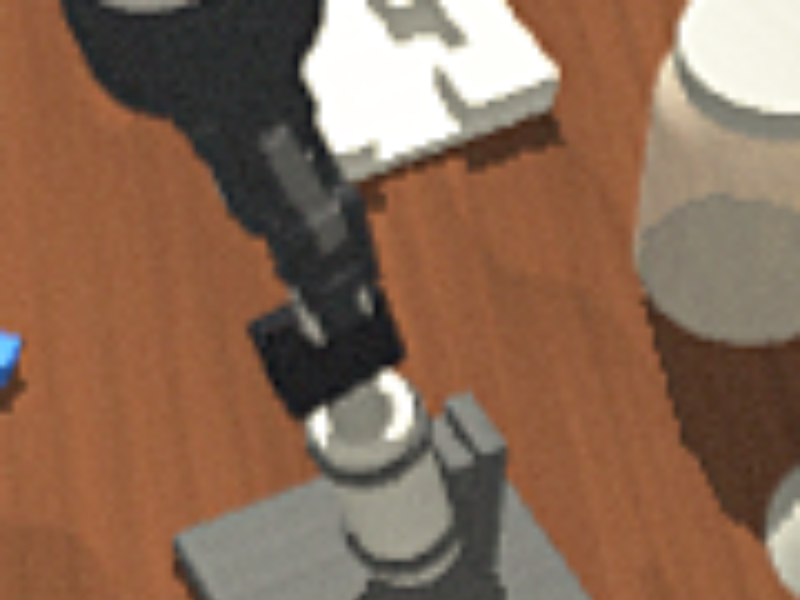

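The near finger at (345,300) is lined up with the handle's middle at (325,345) and tilted along the bore. Going down along the bore axis.

>>> move_arm:
  linear:
    - [0.002, 0.004, -0.009]
    - [0.0025, 0.001, -0.0097]
    - [0.0025, 0.001, -0.0097]
    - [0.0025, 0.001, -0.0097]
    - [0.0025, 0.001, -0.0097]
    - [0.0012, 0.0004, -0.005]
    - [0, 0, 0]
    - [0, 0, 0]
  twist:
    - [0, -0.3, 0.2]
    - [0, 0, 0]
    - [0, 0, 0]
    - [0, 0, 0]
    - [0, 0, 0]
    - [0, 0, 0]
    - [0, 0, 0]
    - [0, 0, 0]

```text
time: 12.27
eef_pos: [0.5466, -0.0213, 0.1601]
tcp_rot: [-0.159, 0.979, 0.022, 0.128]
contact_force: [0.1, 0.2, -0.4]
opening: 0.599
```

```bash
python3 tgt.py 0.0
python3 - <<'E'
from h import *
a=cam('side');b=cam('top')
x=cv2.resize(a['img'][150:240,220:340],(800,600));cv2.imwrite('pics/pr2.png',x)
x=cv2.resize(b['img'][120:210,230:350],(800,600));cv2.imwrite('pics/pr2t.png',x)
E
```

```text
t 12.27 p [ 0.5466 -0.0213  0.1601] need lin [ 0.0031 -0.     -0.0077] twist [-0.06 -0.13  0.03] F [ 0.1  0.2 -0.4] F ex,ey,u 0.1 0.2 -0.4 T [-0.03  0.13 -0.02] op 0.599 q [-0.29 -0.03  2.1   0.2   0.87 -2.3 ]
  along u from grasp 0.0082 lat ex -0.0008 ey 0.001
```

View pics/pr2.png

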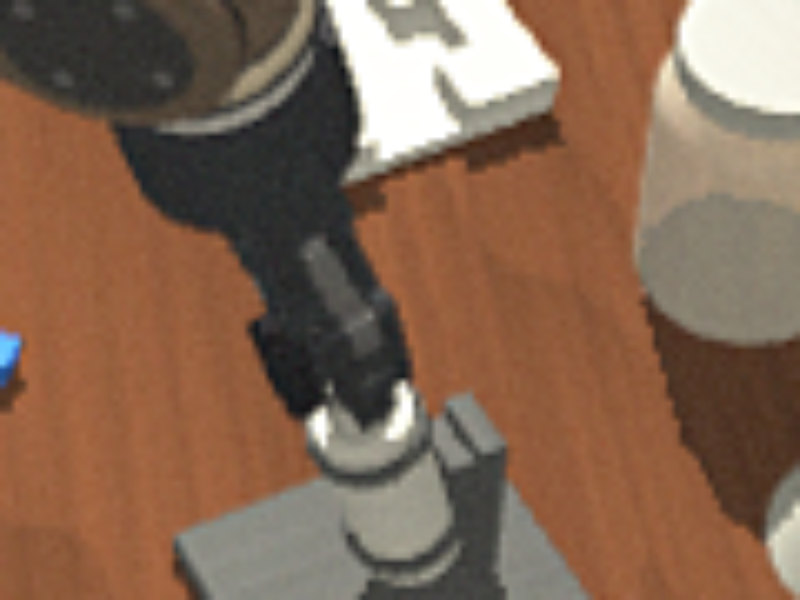

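View pics/pr2t.png

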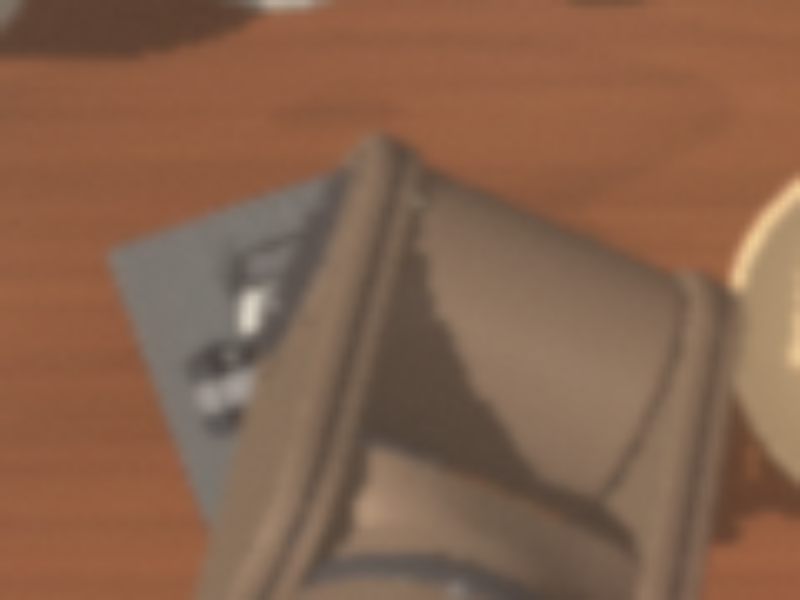

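>>> move_arm:
  linear:
    - [0.002, 0, -0.006]
    - [0, 0, 0]
    - [0, 0, 0]
    - [0, 0, 0]
  twist:
    - [0, 0, 0]
    - [0, 0, 0]
    - [0, 0, 0]
    - [0, 0, 0]
  grip: 0.29
  force: 20

```text
time: 12.7
eef_pos: [0.5501, -0.0218, 0.1562]
tcp_rot: [-0.159, 0.978, 0.021, 0.13]
contact_force: [0.0, 0.2, -0.6]
opening: 0.292
```

```bash
python3 tgt.py 0.0
```

```text
t 12.7 p [ 0.5501 -0.0218  0.1562] need lin [-0.0004  0.0005 -0.0038] twist [0.02 0.13 0.04] F [ 0.   0.2 -0.6] F ex,ey,u 0.1 0.1 -0.6 T [-0.1   0.1   0.03] op 0.292 q [-0.29 -0.02  2.1   0.2   0.86 -2.3 ]
  along u from grasp 0.0036 lat ex 0.0011 ey -0.0006
```

>>> move_arm:
  linear:
    - [0, 0, 0]
    - [0, 0, 0]
    - [0, 0, 0]
  twist:
    - [0, 0, 0]
    - [0, 0, 0]
    - [0, 0, 0]
  grip: 0.25

```text
time: 12.95
eef_pos: [0.5503, -0.0219, 0.1569]
tcp_rot: [-0.159, 0.978, 0.02, 0.13]
contact_force: [0.1, 0.1, 0.0]
opening: 0.25
```

```bash
python3 tgt.py 0.0;  python3 - <<'E'
from h import *
a=cam('side')
x=cv2.resize(a['img'][180:225,250:310],(800,600));cv2.imwrite('pics/pr3.png',x)
E
```

```text
t 12.95 p [ 0.5503 -0.0219  0.1569] need lin [-0.0006  0.0006 -0.0045] twist [0.03 0.19 0.05] F [0.1 0.1 0. ] F ex,ey,u 0.1 0.0 0.0 T [-0.01  0.15 -0.02] op 0.25 q [-0.29 -0.02  2.1   0.2   0.86 -2.3 ]
  along u from grasp 0.0043 lat ex 0.0015 ey -0.0008
```

View pics/pr3.png

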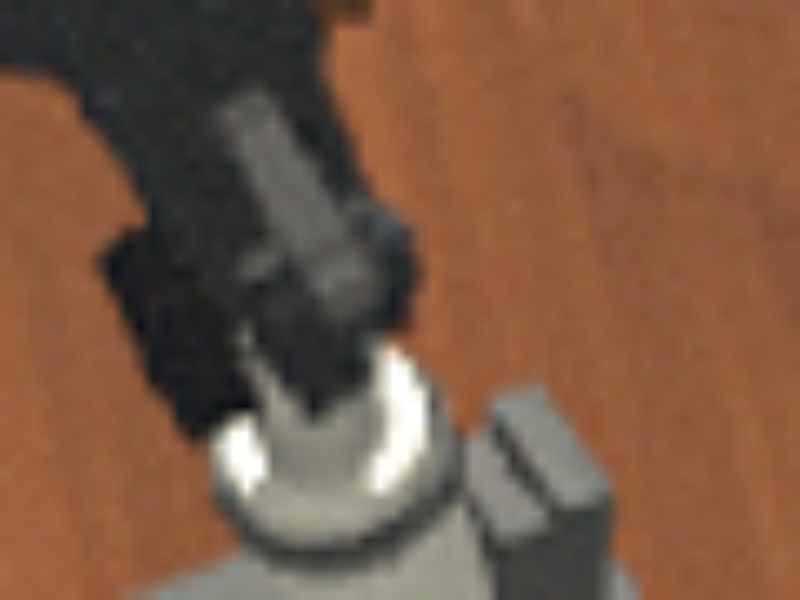

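The fingers straddle the handle at (300,310) with 21 mm opening and no side force, so it is centred to about ±1.6 mm. Closing gently.

>>> move_arm:
  linear:
    - [0, 0, 0]
    - [0, 0, 0]
  twist:
    - [0, 0, 0]
    - [0, 0, 0]
  grip: 0.225

```text
time: 13.17
eef_pos: [0.5502, -0.0213, 0.157]
tcp_rot: [-0.159, 0.978, 0.021, 0.13]
contact_force: [-0.2, 0.7, 0.1]
opening: 0.228
```

```bash
python3 tgt.py 0.0
```

```text
t 13.17 p [ 0.5502 -0.0213  0.157 ] need lin [-0.0005  0.     -0.0046] twist [-0.05  0.17  0.05] F [-0.2  0.7  0.1] F ex,ey,u 0.1 0.8 0.0 T [-0.01  0.15  0.02] op 0.228 q [-0.29 -0.02  2.1   0.2   0.86 -2.3 ]
  along u from grasp 0.0043 lat ex 0.0016 ey -0.0002
```

>>> move_arm:
  linear:
    - [0, 0, 0]
    - [0, 0, 0]
    - [0, 0, 0]
  twist:
    - [0, 0, 0]
    - [0, 0, 0]
    - [0, 0, 0]
  grip: 0.18

```text
time: 13.42
eef_pos: [0.55, -0.0208, 0.157]
tcp_rot: [-0.159, 0.978, 0.022, 0.13]
contact_force: [0.2, 0.2, 0.1]
opening: 0.205
```

```bash
python3 tgt.py 0.0
```

```text
t 13.42 p [ 0.55   -0.0208  0.157 ] need lin [-0.0003 -0.0005 -0.0047] twist [-0.1   0.16  0.04] F [0.2 0.2 0.1] F ex,ey,u 0.2 0.1 0.1 T [0.1 0.2 0.1] op 0.205 q [-0.29 -0.02  2.1   0.2   0.86 -2.3 ]
  along u from grasp 0.0044 lat ex 0.0017 ey 0.0003
```

Gripped (opening 17.4 mm, side force near zero). Drawing slowly along the axis, checking forces as I go.

>>> move_arm:
  linear:
    - [-0.0006, -0.0002, 0.0024]
    - [-0.001, -0.0003, 0.0039]
    - [-0.001, -0.0003, 0.0039]
  twist:
    - [0, 0, 0]
    - [0, 0, 0]
    - [0, 0, 0]
  force: 30

```text
time: 13.67
eef_pos: [0.5472, -0.0215, 0.1661]
tcp_rot: [-0.159, 0.978, 0.022, 0.13]
contact_force: [1.9, 0.3, -2.4]
opening: 0.205
```

```bash
python3 tgt.py 0.05
```

```text
t 13.67 p [ 0.5472 -0.0215  0.1661] need lin [-0.0097 -0.0039  0.0345] twist [-0.13  0.14  0.08] F [ 1.9  0.3 -2.4] F ex,ey,u 1.9 -0.3 -2.8 T [ 0.09 -0.14 -0.01] op 0.205 q [-0.29 -0.04  2.1   0.2   0.88 -2.3 ]
  along u from grasp 0.0139 lat ex 0.0012 ey 0.0006
```

>>> move_arm:
  linear:
    - [-0.001, -0.0003, 0.0039]
    - [-0.001, -0.0003, 0.0039]
    - [-0.001, -0.0003, 0.0039]
    - [-0.001, -0.0003, 0.0039]
  twist:
    - [0, 0, 0]
    - [0, 0, 0]
    - [0, 0, 0]
    - [0, 0, 0]

```text
time: 14.0
eef_pos: [0.5427, -0.0231, 0.1832]
tcp_rot: [-0.158, 0.978, 0.022, 0.13]
contact_force: [1.2, 1.7, -3.2]
opening: 0.204
```

```bash
python3 tgt.py 0.0544
```

```text
t 14.0 p [ 0.5427 -0.0231  0.1832] need lin [-0.0063 -0.0027  0.0217] twist [-0.1   0.16  0.1 ] F [ 1.2  1.7 -3.2] F ex,ey,u 1.6 1.2 -3.5 T [ 0.1  -0.03  0.  ] op 0.204 q [-0.3  -0.08  2.09  0.19  0.92 -2.29]
  along u from grasp 0.0317 lat ex 0.001 ey 0.0005
```

>>> move_arm:
  linear:
    - [-0.001, -0.0003, 0.0039]
    - [-0.001, -0.0004, 0.0039]
    - [-0.001, -0.0003, 0.0039]
    - [-0.001, -0.0004, 0.0039]
    - [-0.0007, -0.0002, 0.003]
    - [0, 0, 0]
  twist:
    - [0, 0, 0]
    - [0, 0, 0]
    - [0, 0, 0]
    - [0, 0, 0]
    - [0, 0, 0]
    - [0, 0, 0]

```text
time: 14.5
eef_pos: [0.5371, -0.0252, 0.2052]
tcp_rot: [-0.159, 0.978, 0.021, 0.13]
contact_force: [0.5, 0.5, -1.1]
opening: 0.211
```

```bash
python3 tgt.py 0.0544
python3 - <<'E'
from h import *
a=cam('side')
x=cv2.resize(a['img'][165:240,240:340],(800,600),interpolation=2);cv2.imwrite('pics/draw1.png',x)
E
```

```text
t 14.5 p [ 0.5371 -0.0252  0.2052] need lin [-0.0008 -0.0006 -0.0003] twist [-0.05  0.18  0.09] F [ 0.5  0.5 -1.1] F ex,ey,u 0.6 0.3 -1.2 T [0.08 0.08 0.07] op 0.211 q [-0.31 -0.11  2.09  0.19  0.96 -2.29]
  along u from grasp 0.0545 lat ex 0.001 ey 0.0003
```

View pics/draw1.png

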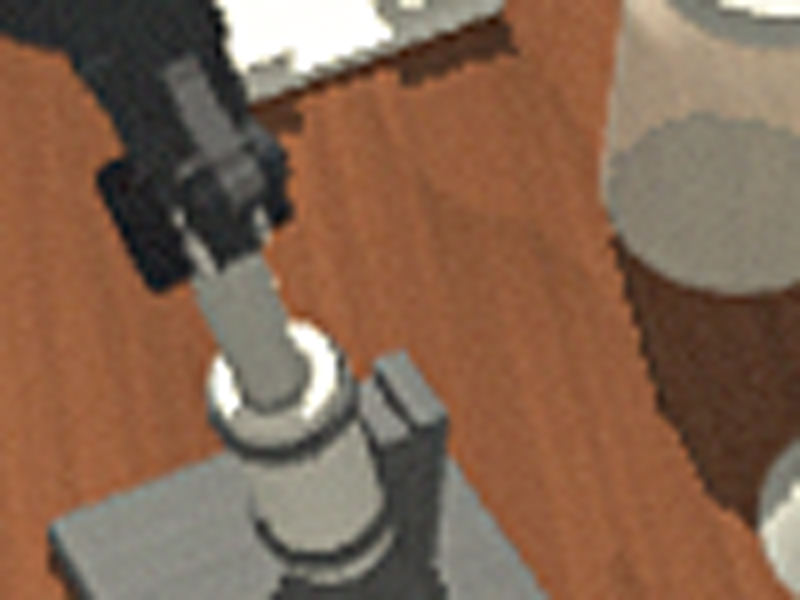

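The rod is now out between the handle (200,220) and the mouth (280,390), with its dark band just at the mouth. I'll hold still and check for drift.

>>> move_arm:
  linear:
    - [0, 0, 0]
    - [0, 0, 0]
    - [0, 0, 0]
    - [0, 0, 0]
    - [0, 0, 0]
    - [0, 0, 0]
    - [0, 0, 0]
    - [0, 0, 0]
    - [0, 0, 0]
    - [0, 0, 0]
  twist:
    - [0, 0, 0]
    - [0, 0, 0]
    - [0, 0, 0]
    - [0, 0, 0]
    - [0, 0, 0]
    - [0, 0, 0]
    - [0, 0, 0]
    - [0, 0, 0]
    - [0, 0, 0]
    - [0, 0, 0]

```text
time: 15.38
eef_pos: [0.5372, -0.0251, 0.2046]
tcp_rot: [-0.159, 0.979, 0.021, 0.13]
contact_force: [0.8, 1.0, -0.9]
opening: 0.211
```

```bash
python3 tgt.py 0.0544
python3 - <<'E'
from h import *
a=cam('side')
W=pts(a); g=a['img'].max(2); m=(g<50)&(W[...,2]>.15)
cv2.imwrite('pics/draw2.png',np.hstack([cv2.resize(a['img'][175:235,240:300],(400,400),interpolation=2),cv2.resize(a['img'][270:365,240:345],(400,400))]))
c0=pickle.load(open('side0.pkl','rb'))
# expected mouth and band pixels (crop coords)
from tgt import u,head
mouth=head-.0475*u
for d in(0,.003,.010): print(d,[(proj(a,mouth+d*u)[0]-240)*400/60,(proj(a,mouth+d*u)[1]-175)*400/60])
h=head+.05*u; print('handle pred',[(proj(a,h)[0]-240)*400/60,(proj(a,h)[1]-175)*400/60])
E
```

```text
t 15.38 p [ 0.5372 -0.0251  0.2046] need lin [-0.0008 -0.0007  0.0003] twist [-0.08  0.14  0.09] F [ 0.8  1.  -0.9] F ex,ey,u 1.1 0.7 -1.2 T [0.14 0.03 0.04] op 0.211 q [-0.31 -0.11  2.09  0.19  0.96 -2.29]
  along u from grasp 0.0538 lat ex 0.0009 ey 0.0004
0 [np.float64(222.0119034973129), np.float64(245.73933107342555)]
0.003 [np.float64(220.26103181439677), np.float64(241.27562617165572)]
0.01 [np.float64(216.14637909108674), np.float64(230.78565382854813)]
handle pred [np.float64(160.99591509975426), np.float64(90.18403301589066)]
```

View pics/draw2.png

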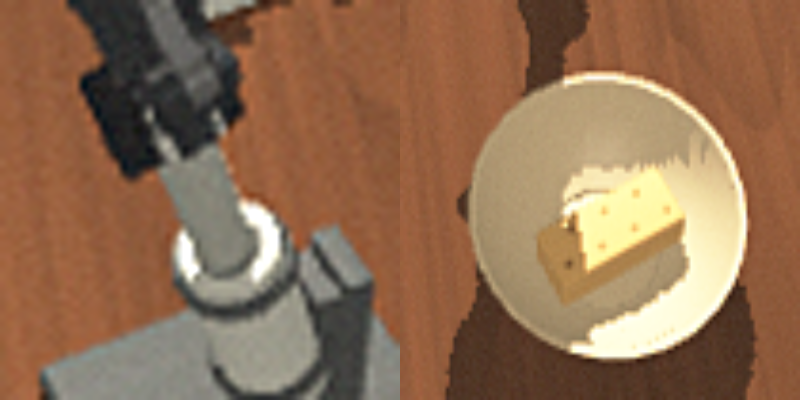

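The handle's corner has moved (-5.2,-12.0) px in the side view, against about (-4.8,-12.2) px predicted for 50 mm, so it hasn't slipped in the fingers. The biscuit lies in the bowl. Handing in.

```bash
python3 -c "
from plant import *
print(sign_off()); s=get_state(); print(s['time'],s['eef_pos'],s['contact_force'],s['opening'])"
```

```text
the job is handed in; nothing more can be done
None
the job is handed in; nothing more can be done
```

The biscuit is in the beige bowl, let go. The black-handled plunger is drawn about 50 mm and still held in the fingers. I handed the job in at about 15.5 s; sign-off gives no verdict, so success is unconfirmed.

**Biscuit:** I lowered it until it touched the bowl, then opened the fingers. One test push to confirm contact reached about 22 N downward. A picture before drawing the plunger showed it lying free of the gripper. The bowl had not measurably moved, with its centre still at about (0.566, -0.259).

**Plunger, last checks:**
- **Draw:** the arm's travel along the bore axis was 49–50 mm. The handle's shift in the side view agrees with 50 mm, so it had not slipped.
- **Straightness:** the tool was within about 0.2° of the estimated bore axis, and side forces stayed under 2 N at every check while drawing.
- **Holding:** over a 0.8 s hold it crept by less than 1 mm.

**Disagreements:** my first two estimates of the handle's position differed by 2–4 mm across the jaws, so I closed the fingers in steps and watched the side force. The dark band looked about level with the mouth, but it was too faint in the image to confirm the draw by itself. I did not re-measure the bystander objects, but I saw no contact with any of them.

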